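# Release the latched key of the tube mixer

### The arm

A 6-joint arm with a two-finger parallel gripper is mounted at the origin on the work surface. World frame = base frame: x ahead of the robot, y to its left, z up, the work surface at z = 0. Lengths are in mm, angles in rad, forces in N, time in s.
With the tool pointing down it reaches from about 350 to 875 mm from the base axis. Payload 4.2 kg.
Tool frame: the origin (TCP) lies between the finger pads; the fingertips stand 11 mm ahead of it and the grasp point (between the pads) lies 8 mm behind it; z points along the fingers, y is the direction in which the jaws open and shut (so a half turn about z gives the same grasp; the last joint's range is limited). The gripper opens to 85 mm and grips with 20 to 120 N. Pads are 22 mm wide; open, the fingers measure 114 mm over their backs; the gripper's body (76 mm by 85 mm) begins 54 mm behind the grasp point. The pads swing forward as they close: fully open they stand 13 mm farther back than shut.
Start: joints at [1.581, 0.385, 0.008, 0, -1.194, -0.259], TCP at [153.869, 605.742, 242.312] pointing down, gripper open.
Joint ranges: [-3.14, 3.14], [-1.21, 2.06], [-1.07, 1.41], [-3.16, 2.05], [-2.99, -0.16], [-3.1, 3.1]. Speed limits (rad/s): [2.79, 2.79, 3.14, 3.14, 3.14, 3.14].

### API

Orientations are given as a unit quaternion [x, y, z, w].
In Python, from bench import * gives the robot as it stands. The module is installed in compiled form; this text tells all that it offers.
- The arm moves only by the tool drive_tool, never from a script. Its argument "increments" is a list of rows, each a list of 3 entries, a list of its own where there are three numbers: the gripper command: -1 is shut, 1 is fully open, values between are in proportion, then the shift along the tool's x, y, z scaled (see below), then the turn about the tool's z scaled (see below). In form: [[hand, [tx, ty, tz], turn], ...]. A call has 1 to 20 rows; each row shifts and turns the commanded pose from where the row before left it, along the tool's axes as they then stand; what a row does not reach is not made up. The controller multiplies each number of a shift by 0.3 m and each number of a turn by 2 rad. A row lasts 1/8 s, in which the tool goes at most 62.5 mm and 10.7 degrees, less where a joint would pass 70% of its speed; a pose out of reach is approached as far as the arm can. A call with a number of a shift or a turn outside -1 to 1 is refused whole. A call with a gripper value outside its range is refused whole. The fingers move at their own pace and stop on an object; the grip force is fixed at half the most. Time passes only in rows, so rows that do not move let the fingers close. It gives the time, the measured TCP pose, the force and the opening at its end, in the units of the state.
- read_state(): the state, without advancing time (a new reading comes with each control period).
- get_image(name): name is "scene" or "top"; returns the picture (420x560x3 uint8, red, green, blue); there is no depth.
- calibration(name): a dict with "fovy" (degrees; the focal length in pixels is half the picture's height over the tangent of half this angle, whatever the lens; pixels are square), "cx", "cy" (the principal point, pixels), "R" (3x3) and "t" (3): a world point X has camera coordinates R X + t. Camera axes: x right, y down, z forward; pixel columns grow to the right and rows downward; lengths in mm; the calibration is good to about 2 mm. A picture is of the moment at which its call begins. calibration takes no time and is no camera call.
- job_done(): hands the job in, once; it reports no verdict.
The state is a dict: "clock": time; "joints": joint angles; "joint_vel": joint speeds; "joint_efforts": joint torques, N m; "position": TCP position; "ee_rot": TCP orientation; "contact_force": force on the tool from outside, world axes, zero at the start; "wrist_torque": the same for the moment, N m; "gripper_width": finger opening in mm.
Only numpy, scipy, OpenCV 4.12 (cv2) and the standard library are available. Lean on these libraries where they do the work, as an engineer would, in place of code of your own. Each camera call takes 0.05 s, during which the arm holds its last target.

### The job

One of the four identical blue keys on the tube mixer has been left latched down. Starting at the green lamp's end, tap each of the four keys lightly in turn with the fingertips to feel which one it is, without pushing any of them down; then press the latched key fully and let go, so that it springs up level with the others. Leave the tube rack, tape and jar where they stand.

Things in the scene. Friction and masses are not known exactly. Their poses are not given: they have to be found in the camera images.
- mixer: bench tube roller mixer, fixed; white box 200 (x) x 270 (y) x 60 mm high, origin under its centre on the table, z up. Its deck on the -x half carries the key row along y, 52 mm to -x of the origin; rollers and lying tubes on the +x half reach up to about 95 mm. A green lamp (14 mm) stands on the deck at the +y end of the row
- slot_1 (a point): place 1 of the key row counted from the green lamp (places are 46 mm apart): the point on the mixer, 80 mm above the table, where the top centre of a released key is
- slot_2 (a point): place 2 of the key row counted from the green lamp (places are 46 mm apart): the point on the mixer, 80 mm above the table, where the top centre of a released key is
- slot_3 (a point): place 3 of the key row counted from the green lamp (places are 46 mm apart): the point on the mixer, 80 mm above the table, where the top centre of a released key is
- slot_4 (a point): place 4 of the key row counted from the green lamp (places are 46 mm apart): the point on the mixer, 80 mm above the table, where the top centre of a released key is
- key_a: one of four identical blue keys, cap 30 x 30 mm in a collar 6 mm high; letters change places every time. Origin: centre of the cap's top, z up. Released: top 80 mm above the table, gives at 2.5 N, then 0.75 N/mm, stop 8 mm down. Latched: top 76.5 mm, does not give below 5 N; pushed 2 mm further (7 N; stop 4.5 mm further, 8.5 N) it unlatches and springs up when let go and does not latch again
- key_b: one of four identical blue keys, cap 30 x 30 mm in a collar 6 mm high; letters change places every time. Origin: centre of the cap's top, z up. Released: top 80 mm above the table, gives at 2.5 N, then 0.75 N/mm, stop 8 mm down. Latched: top 76.5 mm, does not give below 5 N; pushed 2 mm further (7 N; stop 4.5 mm further, 8.5 N) it unlatches and springs up when let go and does not latch again
- key_c: one of four identical blue keys, cap 30 x 30 mm in a collar 6 mm high; letters change places every time. Origin: centre of the cap's top, z up. Released: top 80 mm above the table, gives at 2.5 N, then 0.75 N/mm, stop 8 mm down. Latched: top 76.5 mm, does not give below 5 N; pushed 2 mm further (7 N; stop 4.5 mm further, 8.5 N) it unlatches and springs up when let go and does not latch again
- key_d: one of four identical blue keys, cap 30 x 30 mm in a collar 6 mm high; letters change places every time. Origin: centre of the cap's top, z up. Released: top 80 mm above the table, gives at 2.5 N, then 0.75 N/mm, stop 8 mm down. Latched: top 76.5 mm, does not give below 5 N; pushed 2 mm further (7 N; stop 4.5 mm further, 8.5 N) it unlatches and springs up when let go and does not latch again
- rack: loose aluminium rack of red-capped empty tubes, 85 x 180 mm, 108 mm high with the caps, origin under its centre; stands about 0.27 m to the mixer's +y side; not to be moved
- tape: loose roll of white tape lying flat, 64 mm across, 22 mm high, origin under its centre; to the mixer's -y side; not to be moved
- jar: loose jar with blue lid, 60 mm across, 85 mm high, origin under its centre; to the mixer's -y side; not to be moved

How it is judged (in metres and radians):
On the way, in this order (a step that is already met when the one before it is completed fails the run):
1. the key at place 1 from the green lamp is tapped with the fingers (over 0.4 N) (((horizontal distance between key_a and slot_1 below 0.01 m and contact force between the fingers and key_a above 0.4 N) or (horizontal distance between key_b and slot_1 below 0.01 m and contact force between the fingers and key_b above 0.4 N) or (horizontal distance between key_c and slot_1 below 0.01 m and contact force between the fingers and key_c above 0.4 N) or (horizontal distance between key_d and slot_1 below 0.01 m and contact force between the fingers and key_d above 0.4 N))).
2. the key at place 2 from the green lamp is tapped with the fingers (over 0.4 N) (((horizontal distance between key_a and slot_2 below 0.01 m and contact force between the fingers and key_a above 0.4 N) or (horizontal distance between key_b and slot_2 below 0.01 m and contact force between the fingers and key_b above 0.4 N) or (horizontal distance between key_c and slot_2 below 0.01 m and contact force between the fingers and key_c above 0.4 N) or (horizontal distance between key_d and slot_2 below 0.01 m and contact force between the fingers and key_d above 0.4 N))).
3. the key at place 3 from the green lamp is tapped with the fingers (over 0.4 N) (((horizontal distance between key_a and slot_3 below 0.01 m and contact force between the fingers and key_a above 0.4 N) or (horizontal distance between key_b and slot_3 below 0.01 m and contact force between the fingers and key_b above 0.4 N) or (horizontal distance between key_c and slot_3 below 0.01 m and contact force between the fingers and key_c above 0.4 N) or (horizontal distance between key_d and slot_3 below 0.01 m and contact force between the fingers and key_d above 0.4 N))).
4. the key at place 4 from the green lamp is tapped with the fingers (over 0.4 N) (((horizontal distance between key_a and slot_4 below 0.01 m and contact force between the fingers and key_a above 0.4 N) or (horizontal distance between key_b and slot_4 below 0.01 m and contact force between the fingers and key_b above 0.4 N) or (horizontal distance between key_c and slot_4 below 0.01 m and contact force between the fingers and key_c above 0.4 N) or (horizontal distance between key_d and slot_4 below 0.01 m and contact force between the fingers and key_d above 0.4 N))).
5. after the four taps the latched key is released: all four keys are up (each top within 1.5 mm of 80 mm above the table) (z of each of key_a, key_b, key_c, key_d in the frame of mixer above 0.0785 m), for 0.1 s.
At the end, for the whole second after the job is handed in: All four keys are up and at rest, each top within 1.5 mm of 80 mm above the table, and the rack, tape and jar stand upright within 15 mm of where they were (all of step 5 and linear speed of each of key_a, key_b, key_c, key_d below 0.01 m/s and distance of each of rack, tape, jar from where it was at the start of the episode below 0.015 m and angle between each of rack, tape, jar's own z axis and vertical below 0.1 rad); the robot touches nothing.
It fails at once if a key that is not latched is pushed down by more than 5 mm while the latched one is still down ((z of key_a in the frame of mixer below 0.075 m and z of any of key_b, key_c, key_d in the frame of mixer below 0.0785 m) or (z of key_b in the frame of mixer below 0.075 m and z of any of key_a, key_c, key_d in the frame of mixer below 0.0785 m) or (z of key_c in the frame of mixer below 0.075 m and z of any of key_a, key_b, key_d in the frame of mixer below 0.0785 m) or (z of key_d in the frame of mixer below 0.075 m and z of any of key_a, key_b, key_c in the frame of mixer below 0.0785 m)).
It fails at once if the rack, tape or jar is shifted by more than 15 mm, lifted or tipped (distance of any of rack, tape, jar from where it was at the start of the episode above 0.015 m or angle between any of rack, tape, jar's own z axis and vertical above 0.2 rad).
It also fails if it takes over 48 s, if anything falls off the work surface, if the arm or the gripper's body presses on something with over 40 N, if the wrist force passes 120 N, or if a joint passes its speed limit or range.

## Working session

There is one attempt and no reset: what is moved stays moved. The work goes in short steps, Python scripts to look and compute and a tool call to move; the robot and the scene stay as the last step left them, time stands still between calls to the robot, and variables do not carry over. Pictures are saved under pics/ and viewed, and the job is handed in when it is done.

Besides the shell and the picture viewer there is one more tool, called after ">>>" by a JSON object that holds its "name" and its "arguments", one argument or row to a line. drive_tool: Moves the arm, as the interface text tells. Shifts and turns lie within -1 to 1; 1 stands for 0.3 m of shift or 2 rad of turn. Its arguments: {"type":"object","properties":{"increments":{"type":"array"}},"required":["increments"]}

```bash
mkdir -p pics; python3 - <<'E'
from bench import *
import cv2
for n in("scene","top"):
    cv2.imwrite(f"pics/{n}0.png",get_image(n)[:,:,::-1]); print(n,calibration(n))
print(read_state())
E
```

```text
scene {'fovy': 54.03863695402412, 'cx': 279.93064009515825, 'cy': 213.90568947421727, 'R': array([[ 0.76489626,  0.64411746,  0.00681295],
       [ 0.51632123, -0.60674426, -0.60437885],
       [-0.38515725,  0.46580479, -0.79666793]]), 't': array([-489.6902918 , -237.96281972, 1299.68708698])}
top {'fovy': 55.57884443631313, 'cx': 280.1658968321605, 'cy': 206.5159325788776, 'R': array([[-2.32613283e-03, -9.99958911e-01,  8.76157265e-03],
       [-9.85980261e-01,  8.31599882e-04, -1.66859923e-01],
       [ 1.66845781e-01, -9.02687603e-03, -9.85941682e-01]]), 't': array([ 53.50187946, 632.44827999, 740.26488045])}
{'clock': 0.1, 'joints': array([ 1.58062049e+00,  3.85500149e-01,  6.75830473e-03, -4.27428397e-04,
       -1.19399552e+00, -2.58625626e-01]), 'joint_vel': array([-0.00138437, -0.0019244 ,  0.00294518,  0.00179353,  0.00159593,
        0.00208699]), 'joint_efforts': array([-3.72155737e-04, -3.93315125e+01,  1.88929135e+01,  4.19794723e+00,
       -2.56386833e-03,  8.14626276e-06]), 'position': array([153.74718013, 605.28033884, 241.31806409]), 'ee_rot': array([ 9.92261932e-01, -1.24158276e-01, -6.69810895e-05,  9.88373801e-04]), 'contact_force': array([ 0.82719013, -0.3256969 , -0.00424287]), 'wrist_torque': array([-0.01727059, -0.01558682, -0.00157117]), 'gripper_width': 85.40251469017906}
```

View pics/scene0.png

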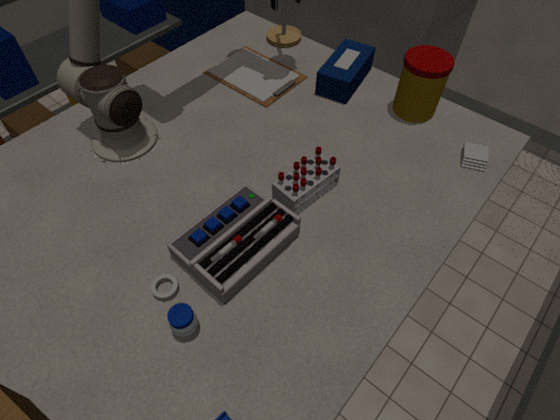

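View pics/top0.png

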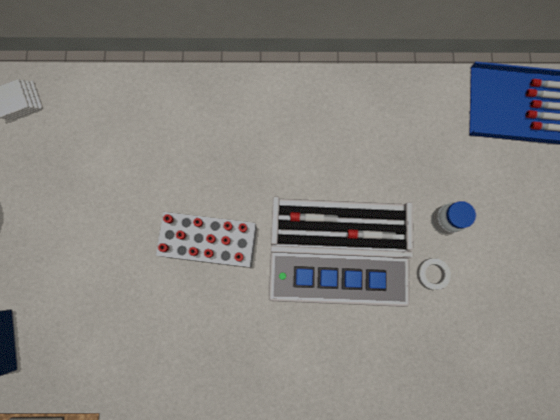

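The top picture shows the lamp at (283,277) and the blue keys at about (305,277), (329,278), (353,279) and (377,280). The rack is at (207,240), the tape at (434,274) and the jar at (457,217).

```bash
cat > h.py <<'E'
import numpy as np, cv2
from bench import *
def ray(n,u,v,z):
    c=calibration(n); f=210/np.tan(np.radians(c['fovy']/2))
    R=np.array(c['R']);t=np.array(c['t'])
    d=R.T@np.array([(u-c['cx'])/f,(v-c['cy'])/f,1]); o=-R.T@t
    return o+d*(z-o[2])/d[2]
def pix(n,X):
    c=calibration(n); f=210/np.tan(np.radians(c['fovy']/2))
    p=c['R']@np.array(X)+c['t']; return p[:2]/p[2]*f+[c['cx'],c['cy']]
E
python3 - <<'E'
from h import *
for n,roi in(("top",(255,300,290,395)),("scene",(185,250,185,255))):
    im=cv2.imread(f"pics/{n}0.png"); hsv=cv2.cvtColor(im,cv2.COLOR_BGR2HSV)
    for nm,lo,hi in(("key",(100,120,90 if n=="top" else 60),(130,255,255)),("lamp",(45,100,60),(80,255,255))):
        m=cv2.inRange(hsv,lo,hi); k,_,s,c=cv2.connectedComponentsWithStats(m)
        for i in range(1,k):
            if s[i,4]>8 and roi[0]-5<c[i][1]<roi[1] and roi[2]-25<c[i][0]<roi[3]: print(n,nm,s[i],c[i].round(1),ray(n,*c[i],79 if nm=="key" else 65).round(1))
    for r in ([(270,254),(409,254),(409,304),(270,304)] if n=="top" else []): print(ray(n,*r,60).round(1))
im=cv2.imread("pics/top0.png"); cv2.imwrite("pics/z.png",cv2.resize(im[190:315,260:420],None,fx=5,fy=4.8,interpolation=2))
q=read_state()['ee_rot']
from scipy.spatial.transform import Rotation as R; print(R.from_quat(q).as_matrix().round(3))
E
```

```text
top key [296 269  17  17 268] [304.  276.5] [495.4   8.5  79. ]
top key [321 270  16  17 258] [328.5 277.6] [493.2 -37.4  79. ]
top key [345 271  17  17 268] [353.1 278.6] [491.4 -83.2  79. ]
top key [369 272  17  16 260] [377.2 279.6] [ 489.3 -128.5   79. ]
top lamp [279 273   7   7  37] [282.2 275.6] [497.1  49.1  65. ]
[538.3  72.4  60. ]
[ 537.7 -197.    60. ]
[ 443.3 -191.7   60. ]
[444.1  72.2  60. ]
scene key [232 195  15  13 104] [239.1 200.8] [497.6   7.3  79. ]
scene key [219 206  15  12 108] [225.9 211.4] [495.7 -38.7  79. ]
scene key [205 216  16  13 117] [212.1 222.3] [493.7 -84.5  79. ]
scene key [190 228  16  14 120] [197.8 234.5] [ 493.7 -131.8   79. ]
scene lamp [249 193   5   5  20] [250.9 195.3] [499.5  48.4  65. ]
[[ 0.969 -0.246 -0.   ]
 [-0.246 -0.969 -0.002]
 [ 0.     0.002 -1.   ]]
```

View pics/z.png

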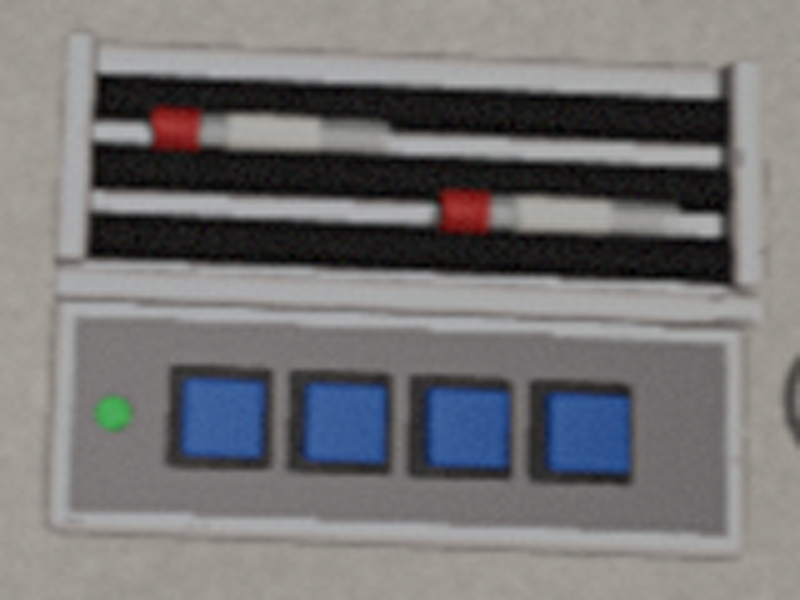

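>>> {"name": "drive_tool", "arguments": {
  "increments": [
    [-1,[0.05,0.05,0],0],
    [-1,[0.1,0.1,0],0],
    [-1,[0.1,0.1,0],0],
    [-1,[0.1,0.1,0],0],
    [-1,[0.1,0.1,0],0],
    [-1,[0.1,0.1,0],0],
    [-1,[0.1,0.1,0],0],
    [-1,[0.1,0.1,0],0],
    [-1,[0.1,0.1,0],0],
    [-1,[0.1,0.1,0],0],
    [-1,[0.1,0.1,0],0],
    [-1,[0.1,0.1,0],0],
    [-1,[0.1,0.1,0],0],
    [-1,[0.1,0.1,0],0],
    [-1,[0.1,0.1,0],0],
    [-1,[0.1,0.1,0],0],
    [-1,[0.05,0.1,0],-0.05],
    [-1,[0,0,0],-0.055],
    [-1,[0,0,0],0]
  ]
}}

```text
clock: 2.48
position: [497.0, 7.3, 241.8]
ee_rot: [1.0, -0.021, -0.001, 0.0]
contact_force: [-0.0, 0.2, 0.1]
gripper_width: 0.3
```

```bash
cat > st.py <<'E'
from h import *
import sys
from scipy.spatial.transform import Rotation as R
s=read_state(); M=R.from_quat(s['ee_rot']).as_matrix()
print(s['clock'],s['position'].round(2),'F',s['contact_force'].round(2),'T',s['wrist_torque'].round(3),s['gripper_width'].round(1)); print(M.round(3))
if len(sys.argv)>2: 
    d=np.array([float(sys.argv[1]),float(sys.argv[2]),0])-s['position']; d[2]=0
    print('scaled move',(M.T@d/300).round(4))
E
python3 st.py 495.5 8
```

```text
Traceback (most recent call last):
  File "st.py", line 5, in <module>
    print(s['clock'],s['position'].round(2),'F',s['contact_force'].round(2),'T',s['wrist_torque'].round(3),s['gripper_width'].round(1)); print(M.round(3))
                                                                                                           ^^^^^^^^^^^^^^^^^^^^^^^^
AttributeError: 'float' object has no attribute 'round'
```

>>> {"name": "drive_tool", "arguments": {
  "increments": [
    [-1,[-0.004,-0.002,0.05],0],
    [-1,[0,0,0.05],0],
    [-1,[0,0,0.05],0],
    [-1,[0,0,0.05],0],
    [-1,[0,0,0.05],0],
    [-1,[0,0,0.05],0],
    [-1,[0,0,0.05],0],
    [-1,[0,0,0.05],0],
    [-1,[0,0,0.05],0],
    [-1,[0,0,0.01],0],
    [-1,[0,0,0],0],
    [-1,[0,0,0],0]
  ]
}}

```text
clock: 3.98
position: [496.5, 8.6, 104.8]
ee_rot: [1.0, -0.019, 0.001, -0.0]
contact_force: [-0.7, 0.7, -0.5]
gripper_width: -0.3
```

```bash
sed -i "s/s\['gripper_width'\].round(1)/s['gripper_width']/" st.py; python3 st.py 495.5 8; python3 - <<'E'
from h import *
cv2.imwrite("pics/s1.png",cv2.resize(get_image("scene")[140:300,140:320,::-1],None,fx=4,fy=3.7,interpolation=2))
E
```

```text
3.975 [496.45   8.56 104.81] F [-0.67  0.71 -0.48] T [-0.016  0.04  -0.007] -0.2545125279274506
[[ 0.999 -0.039  0.001]
 [-0.039 -0.999  0.   ]
 [ 0.001 -0.    -1.   ]]
scaled move [-0.0031  0.002  -0.    ]
```

View pics/s1.png

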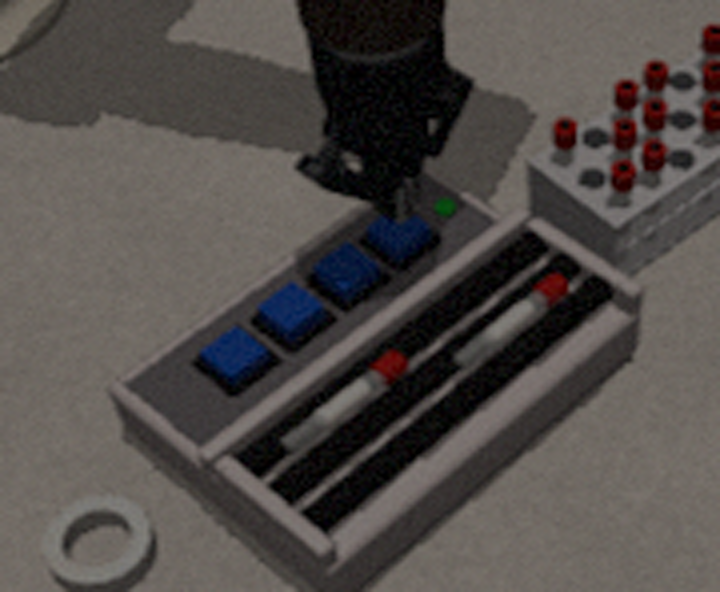

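The picture shows the closed fingertips just above key 1, at crop pixel (402,215), next to the lamp. I'll feel my way down from here.

>>> {"name": "drive_tool", "arguments": {
  "increments": [
    [-1,[-0.002,0.001,0.02],0],
    [-1,[0,0,0.015],0],
    [-1,[0,0,0],0],
    [-1,[0,0,0],0]
  ]
}}

```text
clock: 4.53
position: [495.5, 8.2, 93.8]
ee_rot: [1.0, -0.019, -0.0, 0.0]
contact_force: [-0.6, 0.1, -0.1]
gripper_width: -0.3
```

>>> {"name": "drive_tool", "arguments": {
  "increments": [
    [-1,[0,0,0.004],0],
    [-1,[0,0,0],0]
  ]
}}

```text
clock: 4.78
position: [495.4, 8.1, 92.6]
ee_rot: [1.0, -0.019, -0.0, 0.0]
contact_force: [-0.4, 0.5, -0.1]
gripper_width: -0.0
```

>>> {"name": "drive_tool", "arguments": {
  "increments": [
    [-1,[0,0,0.003],0],
    [-1,[0,0,0],0]
  ]
}}

```text
clock: 5.03
position: [495.4, 8.2, 91.7]
ee_rot: [1.0, -0.019, -0.0, 0.0]
contact_force: [0.1, 0.3, 0.1]
gripper_width: -0.1
```

>>> {"name": "drive_tool", "arguments": {
  "increments": [
    [-1,[0,0,0.002],0],
    [-1,[0,0,0],0]
  ]
}}

```text
clock: 5.28
position: [495.5, 8.2, 91.1]
ee_rot: [1.0, -0.019, 0.0, -0.0]
contact_force: [-0.4, -0.2, 0.2]
gripper_width: -0.2
```

>>> {"name": "drive_tool", "arguments": {
  "increments": [
    [-1,[0,0,0.002],0],
    [-1,[0,0,0],0]
  ]
}}

```text
clock: 5.52
position: [495.5, 8.2, 90.7]
ee_rot: [1.0, -0.019, 0.0, 0.0]
contact_force: [-0.4, 0.4, 1.7]
gripper_width: -0.0
```

>>> {"name": "drive_tool", "arguments": {
  "increments": [
    [-1,[0,0,0.002],0],
    [-1,[0,0,0],0]
  ]
}}

```text
clock: 5.78
position: [495.5, 8.2, 90.0]
ee_rot: [1.0, -0.019, 0.0, 0.0]
contact_force: [-0.9, 0.1, 3.3]
gripper_width: 0.2
```

Key 1 meets the fingers at TCP z of about 90.8 and gives slightly at 3.3 N, so it is released. Next is key 2.

>>> {"name": "drive_tool", "arguments": {
  "increments": [
    [-1,[0,0,-0.02],0],
    [-1,[0,0,-0.02],0],
    [-1,[0,0.053,0],0],
    [-1,[0,0.05,0],0],
    [-1,[0,0.05,0],0],
    [-1,[0,0,0.02],0],
    [-1,[0,0,0.012],0],
    [-1,[0,0,0],0],
    [-1,[0,0,0],0]
  ]
}}

```text
clock: 6.9
position: [493.7, -37.4, 92.3]
ee_rot: [1.0, -0.019, -0.0, 0.0]
contact_force: [-0.6, 0.3, -0.3]
gripper_width: 0.1
```

>>> {"name": "drive_tool", "arguments": {
  "increments": [
    [-1,[0,0,0.003],0],
    [-1,[0,0,0],0]
  ]
}}

```text
clock: 7.15
position: [493.6, -37.5, 91.4]
ee_rot: [1.0, -0.019, 0.0, -0.0]
contact_force: [0.1, -0.4, 0.0]
gripper_width: -0.4
```

>>> {"name": "drive_tool", "arguments": {
  "increments": [
    [-1,[0,0,0.002],0],
    [-1,[0,0,0],0]
  ]
}}

```text
clock: 7.4
position: [493.7, -37.6, 91.1]
ee_rot: [1.0, -0.019, 0.0, -0.0]
contact_force: [-0.7, 0.6, 1.7]
gripper_width: -0.2
```

>>> {"name": "drive_tool", "arguments": {
  "increments": [
    [-1,[0,0,0.002],0],
    [-1,[0,0,0],0]
  ]
}}

```text
clock: 7.65
position: [493.7, -37.6, 90.4]
ee_rot: [1.0, -0.019, 0.0, -0.0]
contact_force: [-0.5, 0.8, 3.4]
gripper_width: 0.0
```

Key 2 is at the same height, so it is released too. Next is key 3.

>>> {"name": "drive_tool", "arguments": {
  "increments": [
    [-1,[0,0,-0.02],0],
    [-1,[0,0,-0.02],0],
    [-1,[0,0.053,0],0],
    [-1,[0,0.05,0],0],
    [-1,[0,0.05,0],0],
    [-1,[0,0,0.02],0],
    [-1,[0,0,0.013],0],
    [-1,[0,0,0],0],
    [-1,[0,0,0],0]
  ]
}}

```text
clock: 8.78
position: [492.0, -83.2, 92.3]
ee_rot: [1.0, -0.019, -0.0, 0.0]
contact_force: [-0.1, 0.6, 1.1]
gripper_width: -0.2
```

>>> {"name": "drive_tool", "arguments": {
  "increments": [
    [-1,[0,0,0.003],0],
    [-1,[0,0,0],0]
  ]
}}

```text
clock: 9.02
position: [491.9, -83.4, 91.5]
ee_rot: [1.0, -0.019, 0.0, -0.0]
contact_force: [0.1, 0.4, -0.3]
gripper_width: 0.0
```

>>> {"name": "drive_tool", "arguments": {
  "increments": [
    [-1,[0,0,0.002],0],
    [-1,[0,0,0],0]
  ]
}}

```text
clock: 9.28
position: [491.9, -83.5, 91.1]
ee_rot: [1.0, -0.019, 0.0, -0.0]
contact_force: [-0.7, 0.1, 2.1]
gripper_width: 0.0
```

>>> {"name": "drive_tool", "arguments": {
  "increments": [
    [-1,[0,0,0.002],0],
    [-1,[0,0,0],0]
  ]
}}

```text
clock: 9.52
position: [492.0, -83.5, 90.4]
ee_rot: [1.0, -0.019, 0.0, -0.0]
contact_force: [-1.0, 0.9, 2.3]
gripper_width: 0.0
```

Key 3 is also released. Next is key 4, where I expect contact about 3.5 mm lower.

>>> {"name": "drive_tool", "arguments": {
  "increments": [
    [-1,[0,0,-0.02],0],
    [-1,[0,0,-0.02],0],
    [-1,[0,0.053,0],0],
    [-1,[0,0.05,0],0],
    [-1,[0,0.05,0],0],
    [-1,[0,0,0.02],0],
    [-1,[0,0,0.013],0],
    [-1,[0,0,0],0],
    [-1,[0,0,0],0]
  ]
}}

```text
clock: 10.65
position: [490.2, -129.1, 92.3]
ee_rot: [1.0, -0.019, -0.0, 0.0]
contact_force: [0.3, 0.3, -0.5]
gripper_width: -0.0
```

>>> {"name": "drive_tool", "arguments": {
  "increments": [
    [-1,[0,0,0.003],0],
    [-1,[0,0,0],0]
  ]
}}

```text
clock: 10.9
position: [490.1, -129.3, 91.5]
ee_rot: [1.0, -0.019, 0.0, 0.0]
contact_force: [0.1, 0.4, 0.4]
gripper_width: 0.2
```

>>> {"name": "drive_tool", "arguments": {
  "increments": [
    [-1,[0,0,0.004],0],
    [-1,[0,0,0],0]
  ]
}}

```text
clock: 11.15
position: [490.0, -129.4, 90.1]
ee_rot: [1.0, -0.019, -0.0, -0.0]
contact_force: [-0.0, -0.0, 0.4]
gripper_width: 0.1
```

>>> {"name": "drive_tool", "arguments": {
  "increments": [
    [-1,[0,0,0.002],0],
    [-1,[0,0,0],0]
  ]
}}

```text
clock: 11.4
position: [490.0, -129.5, 89.6]
ee_rot: [1.0, -0.019, -0.0, -0.0]
contact_force: [0.1, -0.3, 0.2]
gripper_width: 0.1
```

No contact at 89.6, which is below where the released keys met the fingers, so key 4 looks latched. I'll go on down in small steps.

>>> {"name": "drive_tool", "arguments": {
  "increments": [
    [-1,[0,0,0.005],0],
    [-1,[0,0,0],0]
  ]
}}

```text
clock: 11.65
position: [490.0, -129.4, 88.0]
ee_rot: [1.0, -0.019, -0.0, -0.0]
contact_force: [-0.4, 0.7, 0.2]
gripper_width: 0.4
```

>>> {"name": "drive_tool", "arguments": {
  "increments": [
    [-1,[0,0,0.003],0],
    [-1,[0,0,0],0]
  ]
}}

```text
clock: 11.9
position: [490.1, -129.5, 87.5]
ee_rot: [1.0, -0.019, 0.0, 0.0]
contact_force: [-1.4, 0.6, 2.1]
gripper_width: 0.1
```

>>> {"name": "drive_tool", "arguments": {
  "increments": [
    [-1,[0,0,0.003],0],
    [-1,[0,0,0],0]
  ]
}}

```text
clock: 12.15
position: [490.1, -129.5, 86.6]
ee_rot: [1.0, -0.019, 0.0, 0.0]
contact_force: [-1.9, 0.6, 5.3]
gripper_width: 0.2
```

Key 4 meets the fingers at 87.5 and resists at 5.3 N, so it is the latched one. Now I'll press it fully and let go.

>>> {"name": "drive_tool", "arguments": {
  "increments": [
    [-1,[0,0,0.006],0],
    [-1,[0,0,0.006],0],
    [-1,[0,0,0.002],0],
    [-1,[0,0,0],0]
  ]
}}

```text
clock: 12.65
position: [490.1, -129.5, 83.1]
ee_rot: [1.0, -0.019, 0.0, 0.0]
contact_force: [-3.6, 1.1, 9.9]
gripper_width: 0.1
```

It bottomed out at 9.9 N. I'll lift off, then tap key 4 again to feel its height.

>>> {"name": "drive_tool", "arguments": {
  "increments": [
    [-1,[0,0,-0.02],0],
    [-1,[0,0,-0.027],0],
    [-1,[0,0,0],0],
    [-1,[0,0,0],0],
    [-1,[0,0,0.01],0],
    [-1,[0,0,0.008],0],
    [-1,[0,0,0],0]
  ]
}}

```text
clock: 13.52
position: [489.8, -129.4, 90.6]
ee_rot: [1.0, -0.019, -0.001, 0.0]
contact_force: [-0.4, 0.2, 2.2]
gripper_width: 0.3
```

>>> {"name": "drive_tool", "arguments": {
  "increments": [
    [-1,[0,0,0.003],0],
    [-1,[0,0,0],0]
  ]
}}

```text
clock: 13.78
position: [489.8, -129.5, 90.0]
ee_rot: [1.0, -0.019, -0.0, 0.0]
contact_force: [-0.6, 0.5, 3.5]
gripper_width: 0.5
```

>>> {"name": "drive_tool", "arguments": {
  "increments": [
    [-1,[0,0,0.002],0],
    [-1,[0,0,0],0]
  ]
}}

```text
clock: 14.02
position: [489.9, -129.4, 89.3]
ee_rot: [1.0, -0.019, -0.0, -0.0]
contact_force: [-2.6, 0.1, 4.1]
gripper_width: 0.1
```

Key 4 now meets the fingers at 90.6, the same as the others, and gives softly. It has sprung up, so I'll retreat and look.

>>> {"name": "drive_tool", "arguments": {
  "increments": [
    [-1,[0,0,-0.02],0],
    [-1,[0,0,-0.1],0],
    [-1,[0,0,-0.15],0],
    [-1,[0,0,-0.15],0],
    [-1,[-0.1,0,-0.05],0],
    [-1,[-0.1,0,0],0],
    [-1,[0,0,0],0],
    [-1,[0,0,0],0],
    [-1,[0,0,0],0]
  ]
}}

```text
clock: 15.15
position: [430.9, -127.1, 230.1]
ee_rot: [1.0, -0.019, 0.0, 0.0]
contact_force: [-0.3, 0.5, -0.2]
gripper_width: -0.2
```

```bash
python3 st.py; python3 - <<'E'
from h import *
a=get_image("scene")[:,:,::-1]; b=get_image("top")[:,:,::-1]
cv2.imwrite("pics/f.png",np.vstack([cv2.resize(a[140:350,120:350],(660,300)),cv2.resize(b[180:320,130:490],(660,300))]))
E
```

```text
15.15 [ 430.95 -127.12  230.13] F [-0.32  0.45 -0.21] T [ 0.023 -0.025 -0.024] -0.22526916630180838
[[ 0.999 -0.039 -0.   ]
 [-0.039 -0.999 -0.   ]
 [ 0.     0.    -1.   ]]
```

View pics/f.png

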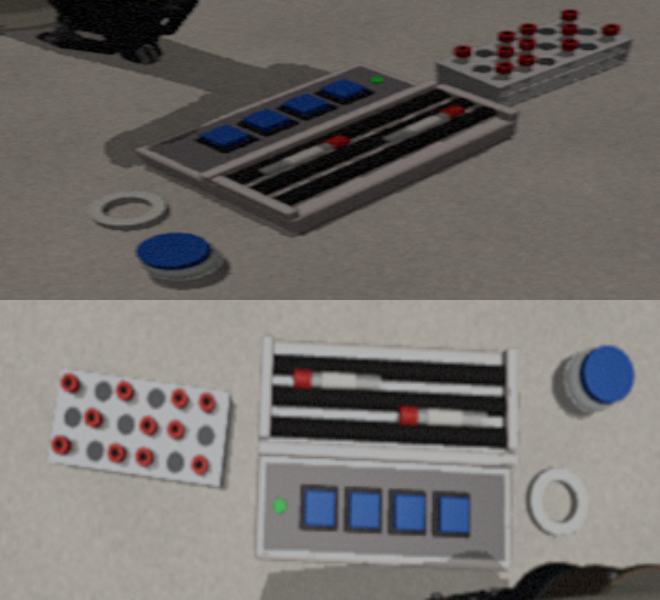

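The gripper is clear of everything. All four keys look level in the top view, in crop columns 320 to 455 of row 510. The rack, tape and jar are where they were.

```bash
python3 -c "
from bench import *
print(job_done())"
```

```text
the job is handed in; nothing more can be done
None
```

I tapped the four keys in order from the green lamp, and the latched one was at place 4. I pressed it to its stop and let go, and it sprang up level with the others.

- **Taps:** Keys 1 to 3 met the fingers at a TCP height of about 91 mm. They took at most 3.4 N and gave less than about 1 mm. Key 4 met the fingers at about 87.5 mm and stood firm at 5.3 N.
- **Press:** Key 4 went to its stop at about 9.9 N on the force reading.
- **Check after release:** A light re-tap of key 4 met it at about 90.6 mm and it gave softly, like the other three. That re-tap pushed it down less than 2 mm.
- **Final pictures:** All four keys look level and the gripper is well clear. The rack, tape and jar look unmoved by eye; I did not measure their positions again.

The job was handed in at about 15 s on the robot's clock. No check failed or disagreed with another. Readings were noisy, by about 0.5 N and 0.3 mm.

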